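Roll the filter cartridge out of its spring clips

TASK

Take the longer filter cartridge (the one with hexagonal end caps and a thin nipple at each end) out of its clips and lay it flat in the empty white tray. Of the two rows of jaws that hold it only one is springy and the other is rigid, and they look alike: feel with a gentle sideways push which one gives, roll the cartridge out sideways over that one, and do not pull it straight up or strain the clips. Set it down in the tray without dropping it, and leave the shorter cartridge clipped in and the other things where they are.

Things in the scene. Friction and masses are not known exactly. Their poses are not given: they have to be found in the camera images.
- long_cartridge: Cartridge to remove, 180 mm long, about 0.12 kg: smooth white round body 22 mm thick, hexagonal steel caps (30 mm across flats, 60 to 72 mm from the middle) and 8 mm nipples beyond. Origin at its middle on its axis, x along its axis; z up and a flat of each cap below at the start. Starts in either clip, axis level, 50 mm above the worktop; 0.4 mm side play. Its caps bar drawing it out lengthwise.
- short_cartridge: The other cartridge, to be left clipped in: 138 mm long, same white 22 mm body, plain round steel caps 28 mm in diameter, no nipples. Origin at its middle on its axis, x along its axis.
- board: Grey base board 160 x 200 x 12 mm, fixed, with two clips side by side, 52 mm to either side (+y, -y) of its middle. Origin at the centre of its underside, x along the cartridges, z up. Between a clip's two jaw pairs the cartridge is free for 90 mm and nothing beside or under it stands higher than 20 mm above the worktop. More than 40 N between cartridge and clip strains the clip.
- clip_a: One of two clips that look alike; which stands where varies. Origin mid-foot on the board, 12 mm above the worktop, under the cartridge's middle, x along it. Jaw pairs 45 to 57 mm either way along x; each jaw is a 2.5 mm steel strip, inner face 11.4 mm from the cartridge's axis, bent in to a lip 5.5 mm from the axis plane and 13 mm above the axis, flared out above to 19 mm over the axis.
- clip_b: The other clip, same shape as clip_a. In each clip both jaws on one side (+y or -y, untold: must be felt) are springy, hinged at their feet 28 mm below the axis; a sideways push on the cartridge moves them 4 mm at about 5 N, 12 mm at about 13 N. The other side is rigid. From 12 to 14 mm sideways the cartridge is clear of all lips and rises over the springy jaws; pulled straight up it is locked.
- tray: Empty shallow white tray, fixed, 130 x 250 mm outside (long along its own y), 22 mm high, walls and floor 4 mm thick. Origin at the centre of its underside, z up. The cartridge fits lengthwise only; lying on its caps its axis is 19 to 21 mm above the worktop.
- flask: Small conical flask, 45 mm wide and 62 mm high, loose bystander. Origin at the centre of its underside.
- petri: Round dish 60 mm wide and 15 mm high, loose bystander. Origin at the centre of its underside.
- marker: Felt marker 136 mm long, 13 mm thick, lying along its y, loose bystander. Origin at the centre of its underside.
- jar: Closed bottle 56 mm wide and 101 mm high, loose bystander. Origin at the centre of its underside.
- bucket (a point): Middle of the foot of a heavy fixed green bucket, 212 mm high and 286 mm wide at its rim, that stands behind the gap between board and tray: keep arm, gripper and load clear of it.
There are look-alikes about, which are no part of the job. What is shaped like the long_cartridge but pink is not meant.

How it is judged:
By the outcome, as a careful person would: the job done as asked, in the order asked, and still so for the second after the job is handed in, with the robot touching nothing.
It also fails if it takes over 45 s, if anything falls off the work surface, if the arm or the gripper's body presses on something with over 40 N, if the wrist force passes 120 N, or if a joint passes its speed limit or range.

ROBOT

A 6-joint arm with a two-finger parallel gripper is mounted at the origin on a cart in front of the work surface, level with it; the furniture and walls round the work are solid. World frame = base frame: x ahead of the robot, y to its left, z up, the work surface at z = 0. Lengths are in m, angles in rad, forces in N, time in s.
With the tool pointing down it reaches from about 0.375 to 0.975 m from the base axis. Payload 3.8 kg.
Tool frame: the origin (TCP) lies between the finger pads; the fingertips stand 25 mm ahead of it and the grasp point (between the pads) lies 6 mm ahead of it; z points along the fingers, y is the line along which they close (so a half turn about z gives the same grasp; the last joint's range is limited). The gripper opens to 85 mm and grips with 20 to 120 N. Pads are 22 mm wide; open, the fingers measure 114 mm over their backs; the gripper's body (76 mm by 85 mm) begins 54 mm behind the grasp point. The pads swing forward as they close: fully open they stand 13 mm farther back than shut.
Start: joints at [-1.335, 0.264, 1.604, -0, 1.274, -0.037], TCP at [0.182, -0.65, 0.256] pointing down, gripper open.
Joint ranges: [-2.63, 2.63], [-0.94, 2.18], [0.31, 2.57], [-1.31, 4.45], [0, 2.66], [-2.55, 2.55]. Speed limits (rad/s): [2.57, 2.57, 3.14, 3.14, 3.14, 3.14].

INTERFACE

Orientations are given as a rotation vector (axis times angle).
In Python, from rig import status, cams, arm, models gives the robot as it stands. The module is installed in compiled form; this text tells all that it offers.
- The arm moves only by the tool send_rows, never from a script. Its argument "commands" is one flat list of numbers, 6 for each row, row after row: the shift along the tool's x, y, z each as a share of 20 mm, from -1 to 1, then the turn, a rotation vector about the tool's x, y, z each as a share of 30 degrees, from -1 to 1. A call has 1 to 12 rows; each row shifts and turns the commanded pose from where the row before left it, along the tool's axes as they then stand; what a row does not reach is not made up. A row lasts 1/12 s, in which the tool goes at most 41.7 mm and 7.16 degrees, less where a joint would pass 70% of its speed; a pose out of reach is approached as far as the arm can. A call with a number of a shift or a turn outside -1 to 1 is refused whole. A call with a gripper value outside its range is refused whole. "grip" is the opening, from -1 (shut) to 1 (fully open), set as the call begins (left out, the last holds). The fingers move at their own pace and stop on an object; the grip force is fixed at half the most. Time passes only in rows, so rows that do not move let the fingers close. It gives the time, the measured TCP pose, the force, the opening and the grip force at its end, in the units of the state.
- status.get_state(): the state, without advancing time (a new reading comes with each control period).
- cams.grab_frame(name): name is "scene" or "top" or "wrist"; returns (picture, depth): 384x512x3 uint8, red, green, blue; 384x512 float32, m along the optical axis (not along the pixel's ray), 0 where there is no reading.
- cams.camera_info(name): a dict with "fov_y" (degrees; the focal length in pixels is half the picture's height over the tangent of half this angle, whatever the lens; pixels are square), "cx", "cy" (the principal point, pixels), "T" (4x4, takes a point from camera to world coordinates). Camera axes: x right, y down, z forward; pixel columns grow to the right and rows downward; lengths in m; the calibration is good to about 2 mm. The wrist camera is an equidistant fisheye: a pixel r from the principal point sees the ray r / f radians off the axis. A picture is of the moment at which its call begins: read the wrist's pose just before it. camera_info takes no time and is no camera call; for the wrist camera it gives the pose at the moment of the call.
- arm.hand_in(): hands the job in; it is judged then, once.
Trained networks look in the newest picture that a camera, given by its name, has taken for a name from the list of things; names that differ only in an ending like _2 or _b are one class to them, and where a whole thing is asked for, a point or a joint stands for the part that bears it (a point fixed in the world has none). Each returns a list of dicts, best first, with "score" (0 to 1); they miss things now and then, are a little off and sometimes report something else, mostly with a low value. They report only what shows in the picture. A call takes as long as a camera call. They do not tell look-alikes from the thing itself.
- models.outline_of(camera, name): "region" (384x512 bool, what is visible of it) and "extent" ([left, top, width, height] in pixels, round what is visible of it).
- models.pinpoint(camera, name): "location" ([column, row] in pixels: a listed point, or the origin of a listed thing).
The state is a dict: "time": time; "joint_positions": joint angles; "joint_vel": joint speeds; "effort": joint torques, N m; "tool_pos": TCP position; "ee_rot": TCP orientation; "ft_force": force on the tool from outside, world axes, zero at the start; "moment": the same for the moment, N m; "finger_gap": finger opening in m; "grip_force": force on a finger pad.
Only numpy, scipy, OpenCV 4.12 (cv2) and the standard library are available. Lean on these libraries where they do the work, as an engineer would, in place of code of your own. Each camera call takes 0.05 s, during which the arm holds its last target. There are 200 camera calls.

## Working session

There is one attempt and no reset: what is moved stays moved. The work goes in short steps, Python scripts to look and compute and a tool call to move; the robot and the scene stay as the last step left them, time stands still between calls to the robot, and variables do not carry over. Pictures are saved under pics/ and viewed, at most 10 in all, crops included, and the job is handed in when it is done.

Besides the shell and the picture viewer there is one more tool, called as name(argument=value, ...) on one line, values as JSON. send_rows: Moves the arm, as the interface text tells. Shift numbers are shares of 20 mm and turn numbers shares of 30 degrees, none past 1 either way. Its arguments: {"type":"object","properties":{"commands":{"type":"array"},"grip":{"type":"number"}},"required":["commands"]}

```bash
mkdir -p pics
cat > h.py <<'E'
import numpy as np, cv2
from rig import status, cams, arm, models
def cam(name):
    i=cams.camera_info(name); f=192/np.tan(np.radians(i["fov_y"])/2); return i,f
def grab(name,fn=None):
    i,f=cam(name); p,d=cams.grab_frame(name)
    if fn: cv2.imwrite("pics/"+fn,p[:,:,::-1])
    return p,d,i,f
def pts(d,i,f,name):
    v,u=np.mgrid[0:384,0:512].astype(float); x=(u-i["cx"]);y=(v-i["cy"])
    if name=="wrist":
        r=np.hypot(x,y)+1e-9; k=np.tan(np.minimum(r/f,1.5))/r
    else: k=1/f
    P=np.stack([x*k*d,y*k*d,d],-1); T=np.array(i["T"]); return P@T[:3,:3].T+T[:3,3]
E
python3 - <<'E'
from h import *
ims=[]
for n in ("scene","top"):
    p,d,i,f=grab(n); ims.append(p); P=pts(d,i,f,n); np.savez(n+".npz",p=p,d=d,P=P)
    print(n,i["fov_y"],np.round(i["T"],3).tolist())
    for t in ("long_cartridge","short_cartridge","board","tray","clip_a","clip_b","bucket"):
        for q in models.pinpoint(n,t)[:3]:
            c,r=q["location"]; c0,r0=int(np.clip(c,0,511)),int(np.clip(r,0,383))
            print(n,t,round(q["score"],2),round(c),round(r),np.round(P[r0,c0],3))
cv2.imwrite("pics/a.png",ims[0][:,:,::-1]);cv2.imwrite("pics/b.png",ims[1][:,:,::-1])
print(status.get_state())
E
```

```text
scene 56.247778007098475 [[-0.788, -0.363, 0.497, -0.094], [-0.616, 0.463, -0.638, 0.95], [0.001, -0.808, -0.589, 0.856], [0.0, 0.0, 0.0, 1.0]]
scene long_cartridge 0.82 149 307 [0.522 0.663 0.023]
scene long_cartridge 0.66 260 223 [0.478 0.23  0.052]
scene long_cartridge 0.65 204 260 [0.525 0.447 0.028]
scene short_cartridge 0.64 259 223 [0.477 0.232 0.058]
scene short_cartridge 0.59 269 206 [0.516 0.13  0.049]
scene board 0.64 235 194 [ 0.702  0.103 -0.003]
scene tray 0.92 336 170 [ 0.464 -0.295  0.005]
scene tray 0.38 348 152 [ 0.487 -0.449  0.018]
scene clip_a 0.81 260 230 [0.481 0.222 0.017]
scene clip_a 0.66 272 212 [0.505 0.12  0.015]
scene clip_b 0.81 260 230 [0.481 0.222 0.017]
scene clip_b 0.66 272 212 [0.505 0.12  0.015]
top 57.42167731860852 [[-0.018, -0.997, 0.078, 0.463], [-1.0, 0.017, -0.018, 0.109], [0.016, -0.079, -0.997, 1.444], [0.0, 0.0, 0.0, 1.0]]
top long_cartridge 0.65 114 202 [0.541 0.653 0.032]
top long_cartridge 0.61 169 206 [0.518 0.437 0.   ]
top long_cartridge 0.56 219 212 [0.493 0.227 0.063]
top short_cartridge 0.53 249 202 [0.528 0.109 0.021]
top board 
[... 281 characters left out ...]
493 0.167 0.016]
{'time': 0.8, 'joint_positions': array([-1.33486153e+00,  2.63829978e-01,  1.60396513e+00, -1.94408904e-05,
        1.27370041e+00, -3.69197109e-02]), 'joint_vel': array([ 0.00145183, -0.00070393,  0.00278651,  0.00128442,  0.00110221,
        0.00115546]), 'effort': array([ 1.78421469e-03, -5.14970684e+01, -3.67694235e+01, -6.35125548e-05,
        2.80967015e-04, -2.41066380e-05]), 'tool_pos': array([ 0.18188226, -0.65004556,  0.25634582]), 'ee_rot': array([ 3.11230288e+00,  4.27266014e-01, -1.38965965e-05]), 'ft_force': array([0.56656089, 0.31099129, 0.81838158]), 'moment': array([-0.01625228, -0.05557344,  0.01610241]), 'grip_force': 0.0, 'finger_gap': 0.0858164242089005}
```

View pics/a.png

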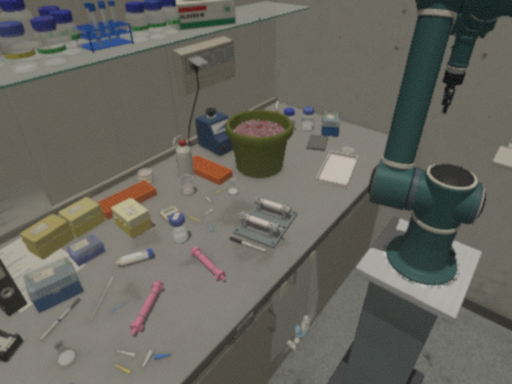

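View pics/b.png

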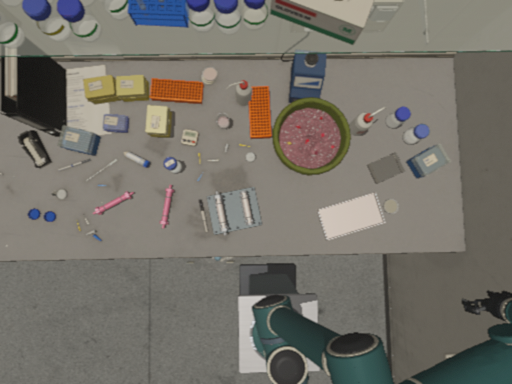

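The scene picture shows the grey board at about (265,220) with two cartridges and the tray at (338,168); the pink look-alikes are to the left. In the top picture the board is at (234,212), the tray at (351,216), and the bucket at (311,136), behind the gap. The long cartridge looks to be one of the two on the board, but I'll check that with the wrist camera.

```bash
cat >> h.py <<'E'
from scipy.spatial.transform import Rotation as R
def down(yaw): # tool x axis at yaw, z down
    return R.from_euler('z',yaw,degrees=True)*R.from_euler('x',180,degrees=True)
def plan(pos,yaw,nrow=None):
    s=status.get_state(); R0=R.from_rotvec(s["ee_rot"]); R1=down(yaw)
    w=(R0.inv()*R1).as_rotvec(degrees=True); d=np.array(pos)-s["tool_pos"]
    n=nrow or int(np.ceil(max(np.linalg.norm(d)/.019,np.linalg.norm(w)/6.5,1)))
    print("yaw now",np.degrees(np.arctan2(*R0.as_matrix()[[1,0],[0,0]])),"tool-frame shift mm",np.round(R0.inv().apply(d)*1e3,1),"turn deg",w.round(2),"rows",n,
     "row if shift then turn:",np.round(R0.inv().apply(d)/n/.02,3),(w/n/30).round(3))
E
python3 - <<'E'
from h import *
for n in("top","scene"):
    z=np.load(n+".npz"); P=z["P"]
    models_n=n; cams.grab_frame(n)
    for t in("board","tray"):
        q=models.outline_of(n,t)[0]; m=q["region"]&(P[...,2]>-.05)
        X=P[m]; r=cv2.minAreaRect(X[:,:2].astype(np.float32)); print(n,t,q["score"],np.round(r[0],3),np.round(r[1],3),r[2], np.median(X[:,2]))
plan((.43,-.28,.3),15.6); plan((.40,.17,.30),15.6)
p=np.load("top.npz")["p"]; a=cv2.resize(p[170:250,190:400],None,fx=3.8,fy=3.8,interpolation=cv2.INTER_CUBIC); cv2.imwrite("pics/c.png",a[:,:,::-1])
E
```

```text
top board 0.88 [0.496 0.173] [0.161 0.202] 10.415519714355469 0.012549651984148258
top tray 0.79 [ 0.441 -0.17 ] [0.146 0.541] 10.563933372497559 0.005235473280783776
scene board 0.9 [0.266 0.552] [0.206 1.052] 31.067943572998047 0.012694405038472356
scene tray 0.63 [0.253 0.256] [0.156 1.543] 20.816246032714844 0.00629471650250818
yaw now 15.629308154240224 tool-frame shift mm [ 338.6 -289.5  -43.7] turn deg [-0.   -0.    0.03] rows 24 row if shift then turn: [ 0.705 -0.603 -0.091] [-0. -0.  0.]
yaw now 15.629308154240224 tool-frame shift mm [ 431.  -730.9  -43.7] turn deg [-0.   -0.    0.03] rows 45 row if shift then turn: [ 0.479 -0.812 -0.049] [-0. -0.  0.]
```

View pics/c.png

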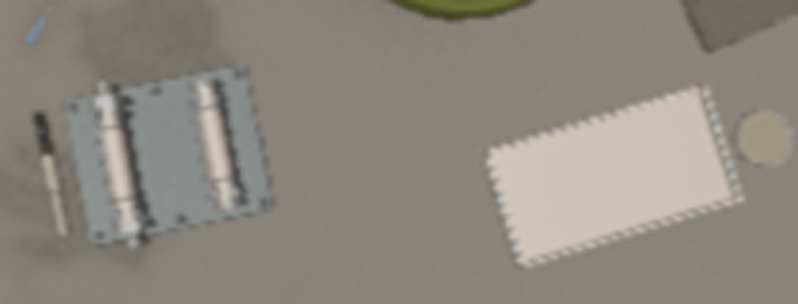

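The crop shows the long cartridge (hex caps and nipples) in the left clip, along (103,85)–(135,245), with the short one on the right. The tray is tilted about 15°. I'll move towards the tray view first, then the board.

send_rows(commands=[0.85,-0.72,-0.11,0,0,0,0.85,-0.72,-0.11,0,0,0,0.85,-0.72,-0.11,0,0,0,0.85,-0.72,-0.11,0,0,0,0.85,-0.72,-0.11,0,0,0,0.85,-0.72,-0.11,0,0,0,0.85,-0.72,-0.11,0,0,0,0.85,-0.72,-0.11,0,0,0,0.85,-0.72,-0.11,0,0,0,0.85,-0.72,-0.11,0,0,0])

```text
time: 1.93
tool_pos: [0.3073, -0.4646, 0.2786]
ee_rot: [3.112, 0.427, 0.0]
ft_force: [0.2, -1.0, -0.7]
finger_gap: 0.0852
grip_force: 0.0
```

send_rows(commands=[0.85,-0.72,-0.11,0,0,0,0.85,-0.72,-0.11,0,0,0,0.85,-0.72,-0.11,0,0,0,0.85,-0.72,-0.11,0,0,0,0.85,-0.72,-0.11,0,0,0,0.85,-0.72,-0.11,0,0,0,0.85,-0.72,-0.11,0,0,0,0.85,-0.72,-0.11,0,0,0,0.85,-0.72,-0.11,0,0,0,0.85,-0.72,-0.11,0,0,0])

```text
time: 2.77
tool_pos: [0.4322, -0.2801, 0.3006]
ee_rot: [3.112, 0.427, 0.001]
ft_force: [-0.6, -0.8, -1.1]
finger_gap: 0.0852
grip_force: 0.0
```

Run:
```python
from h import *
p,d,i,f=grab("wrist","w1.png"); P=pts(d,i,f,"wrist"); np.savez("w1.npz",p=p,d=d,P=P)
print(f,np.round(i["T"],3).tolist(),status.get_state()["tool_pos"])
for q in models.outline_of("wrist","tray")[:2]:
    m=q["region"]; X=P[m&(d>0)]; X=X[(X[:,2]<.03)&(X[:,2]>-.01)]
    print(q["score"],q["extent"],np.percentile(X[:,2],[2,50,98])); print(cv2.minAreaRect(X[:,:2].astype(np.float32)))
q=models.outline_of("top","tray")
cams.grab_frame("top")
z=np.load("top.npz")["P"]
q=models.outline_of("top","tray")[0]["region"]; n,l,s,c=cv2.connectedComponentsWithStats(q.astype(np.uint8)); k=1+s[1:,4].argmax(); X=z[l==k]; print("top",cv2.minAreaRect(X[:,:2].astype(np.float32)))
plan((.40,.18,.30),10)
```

```text
297.3186396354542 [[0.27, -0.91, -0.314, 0.514], [-0.963, -0.255, -0.089, -0.257], [0.001, 0.326, -0.945, 0.418], [0.0, 0.0, 0.0, 1.0]] [ 0.43419547 -0.27738421  0.30113671]
0.88 [188.3, 94.4, 180.8, 95.3] [0.00253858 0.00441687 0.0226618 ]
((0.46105942130088806, -0.30795466899871826), (0.13795621693134308, 0.26526063680648804), 15.90785026550293)
top ((0.4377461075782776, -0.16475370526313782), (0.15003541111946106, 0.529227614402771), 10.563933372497559)
yaw now 15.661348555717504 tool-frame shift mm [ 9.420e+01 -4.527e+02  1.000e-01] turn deg [0.03 0.02 5.66] rows 25 row if shift then turn: [ 0.188 -0.905  0.   ] [0.    0.    0.008]
```

View pics/w1.png

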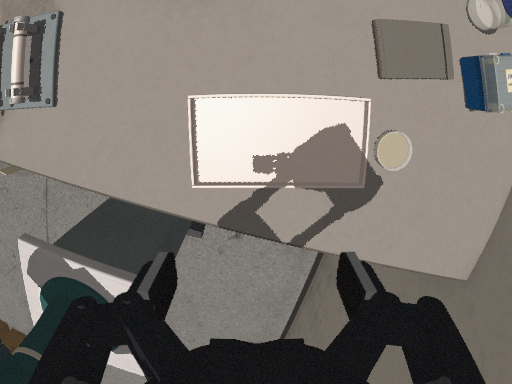

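The wrist view shows the empty tray at (188–370, 95–188), and the fit gives a centre of (0.461, −0.308) at about 15.9°. Now I'll go over the board.

send_rows(commands=[0.2,-0.95,0,0,0,0,0.2,-0.95,0,0,0,0,0.2,-0.95,0,0,0,0,0.2,-0.95,0,0,0,0,0.2,-0.95,0,0,0,0,0.2,-0.95,0,0,0,0,0.2,-0.95,0,0,0,0,0.2,-0.95,0,0,0,0,0.2,-0.95,0,0,0,0,0.2,-0.95,0,0,0,0,0.2,-0.95,0,0,0,0,0.2,-0.95,0,0,0,0])

```text
time: 4.02
tool_pos: [0.4161, -0.0488, 0.3002]
ee_rot: [3.112, 0.424, -0.0]
ft_force: [-0.5, 0.6, -0.2]
finger_gap: 0.0856
grip_force: 0.0
```

send_rows(commands=[0.2,-0.95,0,0,0,0,0.2,-0.95,0,0,0,0,0.2,-0.95,0,0,0,0,0.2,-0.95,0,0,0,0,0.2,-0.95,0,0,0,0,0.2,-0.95,0,0,0,0,0.2,-0.95,0,0,0,0,0.2,-0.95,0,0,0,0,0.2,-0.95,0,0,0,0,0.2,-0.95,0,0,0,0,0.2,-0.95,0,0,0.19,0,0.2,-0.95,0,0,0], grip=0.4)

```text
schema error: expected a multiple of 6 numbers
```

send_rows(commands=[0.2,-0.95,0,0,0,0,0.2,-0.95,0,0,0,0,0.2,-0.95,0,0,0,0,0.2,-0.95,0,0,0,0,0.2,-0.95,0,0,0,0,0.2,-0.95,0,0,0,0,0.2,-0.95,0,0,0,0,0.2,-0.95,0,0,0,0,0.2,-0.95,0,0,0,0,0.2,-0.95,0,0,0,0,0.2,-0.95,0,0,0,0.1,0.2,-0.95,0,0,0,0.09], grip=0.4)

```text
time: 5.02
tool_pos: [0.4024, 0.1838, 0.3002]
ee_rot: [3.13, 0.266, 0.0]
ft_force: [0.9, 0.1, 0.9]
finger_gap: 0.0598
grip_force: 0.0
```

```bash
cat > seg.py <<'E'
from h import *
def cart(n,fn=None):
    p,d,i,f=grab(n,fn); P=pts(d,i,f,n); np.savez(n+"_b.npz",p=p,d=d,P=P)
    for t in("long_cartridge","short_cartridge","board"):
        for q in models.outline_of(n,t)[:3]:
            X=P[q["region"]&(d>0)]
            if t!="board": X=X[(X[:,2]>.04)&(X[:,2]<.075)]
            else: X=X[(X[:,2]>.005)&(X[:,2]<.02)]
            if len(X)<20: continue
            (c,s,a)=cv2.minAreaRect(X[:,:2].astype(np.float32)); v=np.linalg.eigh(np.cov(X[:,:2].T))[1][:,1]
            print(n,t,round(q["score"],2),np.round(q["extent"]),np.round(c,4),np.round(s,4),round(a,2),"pca",round(np.degrees(np.arctan2(v[1],v[0])),2),"ztop",np.percentile(X[:,2],[50,95,99]).round(4))
        for q in models.pinpoint(n,t)[:2]: print("  pin",t,round(q["score"],2),np.round(q["location"]))
E
python3 - <<'E'
from seg import *
print(status.get_state()["tool_pos"]); cart("wrist","w2.png")
E
```

```text
[0.40244038 0.18381585 0.30020434]
wrist long_cartridge 0.89 [224.  23.  30. 143.] [0.4858 0.2215] [0.179  0.0339] 10.1 pca -169.49 ztop [0.06   0.0655 0.0666]
  pin long_cartridge 0.93 [ 1. 52.]
  pin long_cartridge 0.78 [93. 61.]
wrist short_cartridge 0.81 [312.  40.  25. 110.] [0.5045 0.1206] [0.1374 0.0251] 10.65 pca -169.61 ztop [0.0602 0.0633 0.0646]
  pin short_cartridge 0.76 [322.  92.]
wrist board 0.65 [202.  36. 148. 118.] [0.4957 0.1711] [0.1596 0.2003] 10.52 pca 100.88 ztop [0.0122 0.0138 0.0149]
  pin board 0.92 [277.  93.]
```

View pics/w2.png

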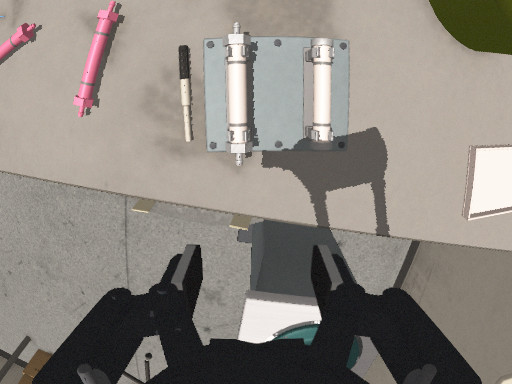

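The wrist view shows the white long cartridge at (224–254, 23–166) with hex caps and nipples, the short one at (322,92), and the marker at (186,93). Board and cartridge measurements agree: middle (0.486, 0.222), yaw 10.5°, body top at 61 mm. I'll move to the pre-grasp pose and take a second view there.

```bash
python3 -c "
from h import *
plan((.486,.222,.20),10.5)"
```

```text
yaw now 9.87364184526134 tool-frame shift mm [ 89.  -24.3 100.2] turn deg [ 0.03  0.01 -0.63] rows 8 row if shift then turn: [ 0.556 -0.152  0.626] [ 0.     0.    -0.003]
```

send_rows(commands=[0.55,-0.15,0.62,0,0,-0.02,0.55,-0.15,0.62,0,0,0,0.55,-0.15,0.62,0,0,0,0.55,-0.15,0.62,0,0,0,0.55,-0.15,0.62,0,0,0,0.55,-0.15,0.62,0,0,0,0.55,-0.15,0.62,0,0,0,0.55,-0.15,0.62,0,0,0,0,0,0,0,0,0])

```text
time: 6.12
tool_pos: [0.4847, 0.2225, 0.1984]
ee_rot: [3.127, 0.287, -0.005]
ft_force: [0.2, -0.9, -0.2]
finger_gap: 0.0598
grip_force: 0.0
```

Run:
```python
from seg import *
cart("wrist","w3.png")
P=np.load("wrist_b.npz")["P"]
# long cartridge body and caps: slices along the axis
c=np.array([.486,.222]); a=np.radians(10.5); u=np.array([np.cos(a),np.sin(a)]); v=np.array([-u[1],u[0]])
Q=P.reshape(-1,3); s=(Q[:,:2]-c)@u; t=(Q[:,:2]-c)@v
for s0 in range(-90,95,10):
    m=(abs(s*1e3-s0)<4)&(abs(t)<.02)&(Q[:,2]>.045)&(Q[:,2]<.08)
    if m.sum()>5: print(s0,m.sum(),"t",(np.percentile(t[m],[2,98])*1e3).round(1),"zmax",(np.percentile(Q[m,2],97)*1e3).round(1), "t at top",(t[m][Q[m,2]>np.percentile(Q[m,2],85)].mean()*1e3).round(1))
plan((.486,.222,.064),10.5)
```

```text
wrist long_cartridge 0.65 [241.  87.  37. 185.] [0.4857 0.222 ] [0.1793 0.0339] 10.72 pca -169.54 ztop [0.0601 0.0655 0.0663]
  pin long_cartridge 0.85 [ 70. 119.]
wrist short_cartridge 0.82 [342. 115.  41. 140.] [0.5049 0.1211] [0.138  0.0254] 10.28 pca -169.57 ztop [0.06   0.0632 0.0642]
  pin short_cartridge 0.83 [363. 187.]
wrist board 0.83 [211. 101. 186. 143.] [0.4956 0.1714] [0.1601 0.2002] 10.48 pca 106.76 ztop [0.0122 0.0136 0.0147]
wrist board 0.61 [342. 116.  41. 140.] [0.5128 0.1063] [0.1244 0.0306] 11.22 pca -161.53 ztop [0.0125 0.0162 0.0168]
  pin board 0.83 [301. 173.]
-90 19 t [-3.6  3.4] zmax 54.9 t at top -0.4
-80 38 t [-4.2  4.4] zmax 55.1 t at top -0.3
-70 163 t [-16.8  16.3] zmax 66.3 t at top 0.7
-60 248 t [-16.   15.6] zmax 66.2 t at top 0.8
-50 213 t [-13.4  13. ] zmax 69.4 t at top 0.7
-40 166 t [-10.4  11. ] zmax 62.4 t at top -0.4
-30 176 t [-10.3  10.9] zmax 62.1 t at top 0.4
-20 181 t [-10.1  10.8] zmax 61.6 t at top 0.2
-10 186 t [-9.9 10.6] zmax 62.0 t at top 0.2
0 195 t [-10.8  10.5] zmax 62.2 t at top 0.3
10 208 t [-10.7  10.4] zmax 62.1 t at top 0.4
20 207 t [-10.6  10.3] zmax 61.9 t at top 0.1
30 211 t [-10.4  10.2] zmax 61.8 t at top -0.3
40 216 t [-10.3  11.1] zmax 61.8 t at top 0.2
50 298 t [-13.6  13.4] zmax 69.3 t at top -1.0
60 313 t [-15.4  16.1] zmax 66.5 t at top -0.7
70 321 t [-16.1  16.7] zmax 66.3 t at top 0.6
80 91 t [-4.   3.9] zmax 55.2 t at top -0.1
90 39 t [-4.   3.9] zmax 55.2 t at top 0.4
yaw now 10.516610289645575 tool-frame shift mm [  0.9   1.6 138.2] turn deg [-0.02 -0.1   0.02] rows 8 row if shift then turn: [0.005 0.01  0.864] [-0. -0.  0.]
```

View pics/w3.png

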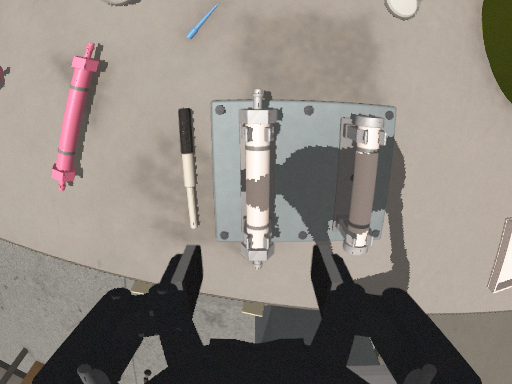

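The second view agrees with the first: axis within 0.5 mm, yaw 10.5°, body top at 62 mm. The fingers straddle the cartridge at (258,180). Going down.

send_rows(commands=[0.05,0.08,0.84,0,0,0,0,0,0.84,0,0,0,0,0,0.84,0,0,0,0,0,0.84,0,0,0,0,0,0.84,0,0,0,0,0,0.84,0,0,0,0,0,0.84,0,0,0,0,0,0.84,0,0,0,0,0,0,0,0,0,0,0,0,0,0,0])

```text
time: 7.3
tool_pos: [0.485, 0.2219, 0.0664]
ee_rot: [3.128, 0.288, -0.003]
ft_force: [0.7, 0.8, 0.2]
finger_gap: 0.0598
grip_force: 0.0
```

```bash
python3 -c "
from h import *
plan((.486,.222,.064),10.5); print(status.get_state())"
```

```text
yaw now 10.537956993097902 tool-frame shift mm [1.  0.  2.4] turn deg [0.02 0.09 0.04] rows 1 row if shift then turn: [0.049 0.002 0.122] [0.001 0.003 0.001]
{'time': 7.3, 'joint_positions': array([ 3.82333655e-01,  1.97109096e-01,  2.07119856e+00, -3.09283884e-05,
        8.74959698e-01,  1.76922749e+00]), 'joint_vel': array([-0.00227778, -0.023171  , -0.02884308,  0.00139289,  0.00093579,
       -0.00099231]), 'effort': array([-6.47042805e-03, -3.94189990e+01, -2.85480022e+01, -9.94986804e-04,
        5.83306595e-03, -6.06891208e-04]), 'tool_pos': array([0.48503188, 0.22187112, 0.06643628]), 'ee_rot': array([ 3.12781691e+00,  2.88451284e-01, -2.50941520e-03]), 'ft_force': array([0.74249654, 0.82391012, 0.19129744]), 'moment': array([-0.053569  , -0.03400481,  0.0484025 ]), 'grip_force': 0.0, 'finger_gap': 0.05980789202346509}
```

Lined up. I'll make a small correction and close the gripper.

send_rows(commands=[0.05,0,0.1,0,0,0,0,0,0,0,0,0])

```text
time: 7.47
tool_pos: [0.4879, 0.2228, 0.0661]
ee_rot: [-3.128, -0.288, -0.004]
ft_force: [0.4, -0.1, 0.2]
finger_gap: 0.0594
grip_force: 0.0
```

send_rows(commands=[0,0,0,0,0,0,0,0,0,0,0,0,0,0,0,0,0,0,0,0,0,0,0,0,0,0,0,0,0,0,0,0,0,0,0,0,0,0,0,0,0,0], grip=-1)

```text
time: 8.05
tool_pos: [0.4874, 0.2225, 0.0656]
ee_rot: [-3.128, -0.288, -0.002]
ft_force: [-1.5, -0.4, 5.3]
finger_gap: 0.0198
grip_force: 58.6
```

send_rows(commands=[0,0,0,0,0,0,0,0,0,0,0,0,0,0,0,0,0,0])

```text
time: 8.3
tool_pos: [0.4873, 0.2225, 0.0656]
ee_rot: [-3.128, -0.288, -0.002]
ft_force: [-0.7, -1.1, 6.8]
finger_gap: 0.0199
grip_force: 58.6
```

Run:
```python
from h import *
p,d,i,f=grab("wrist","w4.png"); np.savez("w4.npz",p=p,d=d,P=pts(d,i,f,"wrist"))
cv2.imwrite("pics/w4c.png",cv2.resize(p[150:384,130:380],None,fx=2.4,fy=2.4)[:,:,::-1])
s=status.get_state(); print(s["ft_force"],s["moment"],s["finger_gap"],s["tool_pos"])
```

```text
[-0.22806762 -1.26554424  6.0356613 ] [-0.11317117  0.17663882 -0.01667878] 0.0193714506303055 [0.48736586 0.22249976 0.06560278]
```

View pics/w4c.png

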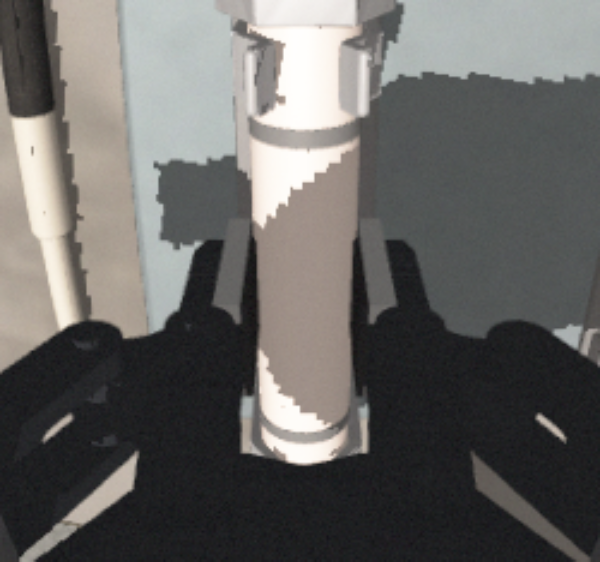

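The picture shows the body squarely between the pads, about 20 mm gap at 59 N, with the jaw lips clear of the fingers. Now the gentle side push, 1.6 mm towards tool +y first.

send_rows(commands=[0,0.04,-0.015,0,0,0,0,0,0,0,0,0])

```text
time: 8.52
tool_pos: [0.4874, 0.222, 0.0656]
ee_rot: [-3.127, -0.288, -0.002]
ft_force: [-0.9, 0.9, 4.8]
finger_gap: 0.0196
grip_force: 58.6
```

send_rows(commands=[0,0.04,0,0,0,0,0,0,0,0,0,0,0,0,0,0,0,0])

```text
time: 8.77
tool_pos: [0.4875, 0.2215, 0.0656]
ee_rot: [-3.127, -0.288, -0.002]
ft_force: [-1.2, 3.7, 5.8]
finger_gap: 0.0197
grip_force: 58.8
```

send_rows(commands=[0,0.04,0,0,0,0,0,0,0,0,0,0,0,0,0,0,0,0])

```text
time: 9.02
tool_pos: [0.4877, 0.2209, 0.0656]
ee_rot: [-3.127, -0.287, -0.002]
ft_force: [-1.9, 4.3, 5.7]
finger_gap: 0.0199
grip_force: 58.8
```

send_rows(commands=[0,0.04,0,0,0,0,0,0,0,0,0,0,0,0,0,0,0,0])

```text
time: 9.27
tool_pos: [0.4878, 0.2203, 0.0656]
ee_rot: [-3.127, -0.287, -0.002]
ft_force: [-0.8, 4.7, 5.1]
finger_gap: 0.0199
grip_force: 58.8
```

This side gives at roughly 1 N/mm. I'll check the other side for contrast.

send_rows(commands=[0,-0.08,0,0,0,0,0,-0.08,0,0,0,0,0,0,0,0,0,0])

```text
time: 9.52
tool_pos: [0.4874, 0.2222, 0.0656]
ee_rot: [3.128, 0.289, 0.002]
ft_force: [-0.3, -1.5, 6.3]
finger_gap: 0.0198
grip_force: 59.0
```

send_rows(commands=[0,-0.04,0,0,0,0,0,0,0,0,0,0,0,0,0,0,0,0])

```text
time: 9.77
tool_pos: [0.4874, 0.2225, 0.0656]
ee_rot: [3.127, 0.289, 0.002]
ft_force: [-0.3, -1.4, 7.0]
finger_gap: 0.0196
grip_force: 59.0
```

send_rows(commands=[0,-0.04,0,0,0,0,0,0,0,0,0,0,0,0,0,0,0,0])

```text
time: 10.02
tool_pos: [0.4873, 0.2226, 0.0656]
ee_rot: [3.126, 0.289, 0.002]
ft_force: [1.0, -5.8, 6.6]
finger_gap: 0.0198
grip_force: 59.1
```

The contrast is clear. Tool −y (world +y) blocks after 0.1 mm at 5.8 N, while tool +y gives. So the springy row is on tool +y, and I'll ease the cartridge over that way, watching the force.

send_rows(commands=[0,0.1,-0.02,0,0,0,0,0.1,-0.02,0,0,0,0,0.1,0,0,0,0,0,0.1,0,0,0,0,0,0,0,0,0,0])

```text
time: 10.43
tool_pos: [0.488, 0.2168, 0.0657]
ee_rot: [-3.127, -0.287, -0.001]
ft_force: [-0.1, 5.6, 0.7]
finger_gap: 0.0199
grip_force: 58.8
```

send_rows(commands=[0,0.1,0,0,0,0,0,0.1,0,0,0,0,0,0,0,0,0,0])

```text
time: 10.68
tool_pos: [0.4885, 0.2138, 0.0657]
ee_rot: [-3.125, -0.286, -0.0]
ft_force: [-1.2, 8.8, 1.0]
finger_gap: 0.0198
grip_force: 58.8
```

send_rows(commands=[0,0.1,0,0,0,0,0,0.1,0,0,0,0,0,0.03,0,0,0,0,0,0,0,0,0,0,0,0,0,0,0,0])

```text
time: 11.1
tool_pos: [0.489, 0.2103, 0.0655]
ee_rot: [-3.124, -0.285, 0.0]
ft_force: [-1.2, 12.6, -0.3]
finger_gap: 0.0196
grip_force: 58.9
```

```bash
python3 -c "
from h import *
s=status.get_state();print(s['ft_force'],s['moment'],s['tool_pos'])
R0=R.from_rotvec(s['ee_rot']); print(R0.inv().apply(s['tool_pos']-np.array([.4873,.2222,.0656]))*1e3, R0.as_matrix()[:,2])"
```

```text
[-1.22461936 12.61943069 -0.29231425] [2.20887031 0.21945181 0.01209271] [0.48895879 0.21028497 0.06551356]
[-0.52837473 12.01860782  0.02784739] [-5.18537483e-04  4.84495827e-03 -9.99988129e-01]
```

send_rows(commands=[0,0.06,0,0,0,0,0,0,0,0,0,0,0,0,-0.1,0,0,0,0,0,-0.1,0,0,0,0,0,0,0,0,0])

```text
time: 11.52
tool_pos: [0.4887, 0.2085, 0.0692]
ee_rot: [-3.125, -0.287, 0.002]
ft_force: [-0.6, 10.2, -2.1]
finger_gap: 0.0194
grip_force: 59.6
```

send_rows(commands=[0,0,-0.1,0,0,0,0,0,-0.1,0,0,0,0,0,0,0,0,0])

```text
time: 11.77
tool_pos: [0.4876, 0.2082, 0.0719]
ee_rot: [-3.125, -0.286, 0.005]
ft_force: [-1.6, 11.1, -6.0]
finger_gap: 0.0196
grip_force: 59.5
```

send_rows(commands=[0,0,-0.1,0,0,0,0,0,-0.1,0,0,0,0,0,-0.1,0,0,0,0,0,0,0,0,0])

```text
time: 12.1
tool_pos: [0.4871, 0.2078, 0.078]
ee_rot: [-3.126, -0.287, 0.008]
ft_force: [-2.3, 8.7, -4.0]
finger_gap: 0.0196
grip_force: 59.9
```

send_rows(commands=[0,0,-0.1,0,0,0,0,0,-0.1,0,0,0,0,0,-0.1,0,0,0,0,0,0,0,0,0])

```text
time: 12.43
tool_pos: [0.4882, 0.2075, 0.0852]
ee_rot: [-3.126, -0.287, 0.004]
ft_force: [-2.4, 6.3, 1.6]
finger_gap: 0.0198
grip_force: 60.4
```

send_rows(commands=[0,0,-0.2,0,0,0,0,0,-0.2,0,0,0,0,0,-0.2,0,0,0,0,0,-0.2,0,0,0])

```text
time: 12.77
tool_pos: [0.4888, 0.2057, 0.1011]
ee_rot: [3.127, 0.289, -0.003]
ft_force: [0.5, 0.8, -1.0]
finger_gap: 0.0197
grip_force: 60.1
```

send_rows(commands=[0,0,-0.6,0,0,0,0,0,-0.6,0,0,0,0,0,-0.6,0,0,0,0,0,-0.6,0,0,0,0,0,0,0,0,0,0,0,0,0,0,0])

```text
time: 13.27
tool_pos: [0.4908, 0.2067, 0.1515]
ee_rot: [-3.128, -0.288, -0.005]
ft_force: [0.5, 0.8, -1.7]
finger_gap: 0.0201
grip_force: 60.1
```

Run:
```python
from seg import *
p,d,i,f=grab("wrist","w5.png"); P=pts(d,i,f,"wrist")
s=status.get_state(); print(s["ft_force"],s["moment"],s["finger_gap"])
R0=R.from_rotvec(s["ee_rot"]); q=models.outline_of("wrist","long_cartridge")
for k in q[:3]:
    X=R0.inv().apply(P[k["region"]&(d>0)]-s["tool_pos"]); X=X[(abs(X[:,1])<.02)&(abs(X[:,2])<.04)]
    if len(X)>50:
        print(k["score"],np.round(k["extent"]),X.min(0),X.max(0)); 
        for x0 in range(-90,100,15):
            m=abs(X[:,0]*1e3-x0)<5
            if m.sum()>5: print(x0,m.sum(),np.percentile(X[m,1],[2,98]).round(4),np.percentile(X[m,2],5).round(4))
plan((.45,-.08,.16),10.5);plan((.461,-.308,.16),105.9)
```

```text
[-0.87846473 -0.08085528 -1.71382454] [0.0347893  0.04875018 0.04264244] 0.01977228079661192
0.67 [220.  89.  75. 253.] [-0.06129163 -0.01756701 -0.00232354] [0.089178   0.01656447 0.02764816]
-60 21 [-0.0131  0.0124] 0.0185
-45 336 [-0.0109  0.01  ] 0.0032
-30 477 [-0.0108  0.01  ] 0.0031
-15 537 [-0.0098  0.0095] 0.003
0 628 [-0.01   0.009] 0.003
15 771 [-0.0105  0.0097] 0.003
30 881 [-0.0106  0.0097] 0.0029
45 1004 [-0.0103  0.0098] 0.0029
60 1288 [-0.0162  0.0149] -0.0014
75 927 [-0.0145  0.0141] -0.0009
90 185 [-0.0042  0.0037] 0.0093
yaw now 10.52855730368619 tool-frame shift mm [-91.1 274.2 -10.3] turn deg [0.   0.01 0.03] rows 16 row if shift then turn: [-0.285  0.857 -0.032] [0. 0. 0.]
yaw now 10.52855730368619 tool-frame shift mm [-121.9  500.4  -10.3] turn deg [-1.000e-02  1.000e-02 -9.537e+01] rows 28 row if shift then turn: [-0.218  0.894 -0.018] [-0.     0.    -0.114]
```

View pics/w5.png

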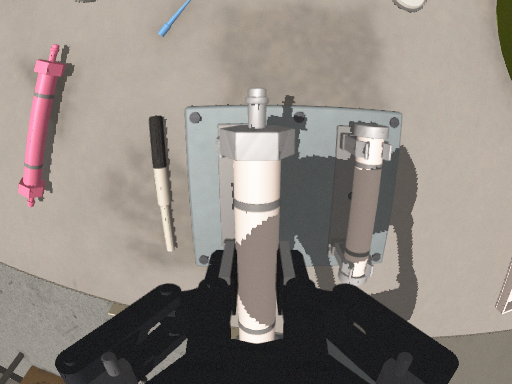

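The cartridge is held level and centred, its axis 14 mm ahead of the TCP. The short cartridge is still clipped in at (365,200) and the marker hasn't moved. I'll carry it past the front of the bucket, then turn it for the tray.

send_rows(commands=[-0.33,0.9,-0.03,0,0,0,-0.33,0.9,-0.03,0,0,0,-0.33,0.9,-0.03,0,0,0,-0.33,0.9,-0.03,0,0,0,-0.33,0.9,-0.03,0,0,0,-0.33,0.9,-0.03,0,0,0,-0.33,0.9,-0.03,0,0,0,-0.33,0.9,-0.03,0,0,0])

```text
time: 14.03
tool_pos: [0.463, 0.0543, 0.1536]
ee_rot: [-3.128, -0.289, 0.003]
ft_force: [-0.4, -0.9, -2.3]
finger_gap: 0.02
grip_force: 60.1
```

send_rows(commands=[-0.33,0.9,-0.03,0,0,0,-0.33,0.9,-0.03,0,0,0,-0.33,0.9,-0.03,0,0,0,-0.33,0.9,-0.03,0,0,0,-0.33,0.9,-0.03,0,0,0,-0.33,0.9,-0.03,0,0,0,-0.33,0.9,-0.03,0,0,0,-0.33,0.9,-0.03,0,0,0])

```text
time: 14.7
tool_pos: [0.4375, -0.0967, 0.1584]
ee_rot: [-3.128, -0.288, 0.003]
ft_force: [0.0, 0.6, -0.9]
finger_gap: 0.02
grip_force: 60.1
```

send_rows(commands=[0,0,0,0,0,-0.2,0,0,0,0,0,-0.2,0,0,0,0,0,-0.2,0,0,0,0,0,-0.2,0,0,0,0,0,-0.2,0,0,0,0,0,-0.2,0,0,0,0,0,-0.2,0,0,0,0,0,-0.2])

```text
time: 15.37
tool_pos: [0.4377, -0.0958, 0.1583]
ee_rot: [-2.735, -1.542, 0.002]
ft_force: [-0.6, 0.9, -1.7]
finger_gap: 0.0196
grip_force: 60.2
```

send_rows(commands=[0,0,0,0,0,-0.2,0,0,0,0,0,-0.2,0,0,0,0,0,-0.2,0,0,0,0,0,-0.2,0,0,0,0,0,-0.2,0,0,0,0,0,-0.2,0,0,0,0,0,-0.2,0,0,0,0,0,-0.2,0,0,0,0,0,0])

```text
time: 16.12
tool_pos: [0.4377, -0.0958, 0.1584]
ee_rot: [-1.875, -2.519, 0.001]
ft_force: [1.0, 0.2, -1.9]
finger_gap: 0.0197
grip_force: 60.2
```

```bash
python3 -c "
from h import *
plan((.461,-.308,.12),105.9)"
```

```text
yaw now 106.67971104798563 tool-frame shift mm [-210.   -38.5   38.2] turn deg [-0.1  -0.06  0.78] rows 12 row if shift then turn: [-0.875 -0.161  0.159] [-0.    -0.     0.002]
```

send_rows(commands=[-0.87,-0.16,0.16,0,0,0.02,-0.87,-0.16,0.16,0,0,0,-0.87,-0.16,0.16,0,0,0,-0.87,-0.16,0.16,0,0,0,-0.87,-0.16,0.16,0,0,0,-0.87,-0.16,0.16,0,0,0,-0.87,-0.16,0.16,0,0,0,-0.87,-0.16,0.16,0,0,0,-0.87,-0.16,0.16,0,0,0,-0.87,-0.16,0.16,0,0,0,-0.87,-0.16,0.16,0,0,0,-0.87,-0.16,0.16,0,0,0])

```text
time: 17.12
tool_pos: [0.4586, -0.308, 0.12]
ee_rot: [-1.895, -2.504, 0.0]
ft_force: [0.1, -0.4, -2.0]
finger_gap: 0.0196
grip_force: 60.2
```

Run:
```python
from seg import *
p,d,i,f=grab("wrist","w6.png"); P=pts(d,i,f,"wrist"); s=status.get_state(); R0=R.from_rotvec(s["ee_rot"])
X=R0.inv().apply(P.reshape(-1,3)-s["tool_pos"]); m=(abs(X[:,1])<.02)&(abs(X[:,2]-.012)<.02)&(d.ravel()>0)
for x0 in range(15,95,15):
    k=m&(abs(X[:,0]*1e3-x0)<5)
    if k.sum()>5: print(x0,k.sum(),np.percentile(X[k,1],[2,98]).round(4),np.percentile(X[k,2],5).round(4))
c=np.array([.461,-.308]); a=np.radians(105.9); u=np.array([np.cos(a),np.sin(a)]); v=np.array([-u[1],u[0]])
Q=P.reshape(-1,3); w=(Q[:,2]>.017)&(Q[:,2]<.026)&(d.ravel()>0); S=(Q[:,:2]-c)@u*1e3; T=(Q[:,:2]-c)@v*1e3
for s0 in range(0,121,20):
    k=w&(abs(S-s0)<8)&(abs(T)<75); 
    if k.sum()>3: print("wall s",s0,"neg",np.round(np.percentile(T[k&(T<0)],[2,98]),1) if (k&(T<0)).sum() else None,"pos",np.round(np.percentile(T[k&(T>0)],[2,98]),1) if (k&(T>0)).sum() else None)
k=w&(S>105)&(S<140)&(abs(T)<40); print("end wall s",np.percentile(S[k],[2,50,98]).round(1) if k.sum() else None)
fl=(abs(S)<110)&(abs(T)<50)&(Q[:,2]<.012)&(d.ravel()>0); print("floor z",np.median(Q[fl,2]),fl.sum())
plan((.461,-.308,.035),105.9)
```

```text
15 1841 [-0.0192  0.0192] -0.0061
30 880 [-0.0096  0.0109] 0.0038
45 990 [-0.0096  0.011 ] 0.0037
60 1140 [-0.0145  0.0155] -0.0002
75 1257 [-0.0147  0.0159] -0.0004
90 307 [-0.0039  0.0053] 0.0099
wall s 0 neg [-68.2 -64.6] pos [57.3 60.5]
wall s 20 neg [-68.4 -64.3] pos [57.3 60.7]
wall s 40 neg [-68.7 -64.5] pos [56.7 61. ]
wall s 60 neg [-68.8 -64.4] pos [56.6 60.8]
wall s 80 neg [-68.7 -64.7] pos [56.7 60.9]
wall s 100 neg [-68.6 -64.7] pos [56.7 60.4]
wall s 120 neg [-68.3  -1.5] pos [ 1.5 60. ]
end wall s [123.  124.9 127.3]
floor z 0.004249347018226324 15161
yaw now 105.77136897066093 tool-frame shift mm [ 2.7  2.6 84.9] turn deg [-0.04  0.11 -0.13] rows 5 row if shift then turn: [0.027 0.026 0.849] [-0.     0.001 -0.001]
```

View pics/w6.png

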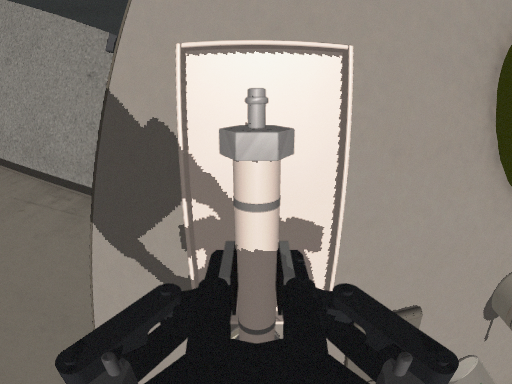

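The picture shows the cartridge lengthwise over the tray, inside its walls (180–350, 45–290); the walls put it about 6 mm off centre. I'll correct that and lower it, slowly at the end.

send_rows(commands=[0.12,0.28,0.5,0,0,0,0,0,0.6,0,0,0,0,0,0.7,0,0,0,0,0,0.7,0,0,0,0,0,0.7,0,0,0,0,0,0.5,0,0,0,0,0,0.2,0,0,0,0,0,0,0,0,0,0,0,0,0,0,0])

```text
time: 17.92
tool_pos: [0.4638, -0.303, 0.0427]
ee_rot: [-1.891, -2.508, -0.0]
ft_force: [-0.5, -0.1, -1.4]
finger_gap: 0.0195
grip_force: 60.2
```

send_rows(commands=[0,0,0.1,0,0,0,0,0,0.1,0,0,0,0,0,0,0,0,0])

```text
time: 18.17
tool_pos: [0.4641, -0.3037, 0.0394]
ee_rot: [1.892, 2.507, 0.0]
ft_force: [0.2, 0.7, -1.2]
finger_gap: 0.0196
grip_force: 60.2
```

send_rows(commands=[0,0,0.08,0,0,0,0,0,0.08,0,0,0,0,0,0,0,0,0])

```text
time: 18.42
tool_pos: [0.4637, -0.3035, 0.0356]
ee_rot: [-1.892, -2.507, -0.0]
ft_force: [-0.1, -0.1, -2.1]
finger_gap: 0.0199
grip_force: 60.2
```

send_rows(commands=[0,0,0.04,0,0,0,0,0,0.03,0,0,0,0,0,0,0,0,0])

```text
time: 18.67
tool_pos: [0.4638, -0.3036, 0.0347]
ee_rot: [-1.892, -2.508, 0.0]
ft_force: [-1.7, 2.1, 1.6]
finger_gap: 0.0198
grip_force: 60.7
```

send_rows(commands=[0,0,0.03,0,0,0,0,0,0,0,0,0,0,0,0,0,0,0])

```text
time: 18.92
tool_pos: [0.4639, -0.3036, 0.0347]
ee_rot: [-1.892, -2.508, 0.0]
ft_force: [-2.3, 2.0, 7.6]
finger_gap: 0.0196
grip_force: 61.1
```

send_rows(commands=[0,0,0.02,0,0,0,0,0,0,0,0,0])

```text
time: 19.08
tool_pos: [0.4639, -0.3036, 0.0347]
ee_rot: [-1.892, -2.508, 0.0]
ft_force: [-4.1, 1.3, 9.6]
finger_gap: 0.0194
grip_force: 61.3
```

It's firmly seated at 34.7 mm. I'll ease off the load, open part-way, check, then rise.

send_rows(commands=[0,0,-0.03,0,0,0,0,0,0,0,0,0])

```text
time: 19.25
tool_pos: [0.464, -0.3037, 0.0347]
ee_rot: [1.892, 2.507, -0.0]
ft_force: [-2.7, 1.8, 5.9]
finger_gap: 0.0197
grip_force: 60.7
```

send_rows(commands=[0,0,0,0,0,0,0,0,0,0,0,0,0,0,0,0,0,0,0,0,0,0,0,0], grip=0.1)

```text
time: 19.58
tool_pos: [0.4638, -0.3035, 0.0337]
ee_rot: [-1.892, -2.508, -0.0]
ft_force: [0.6, -0.5, 0.4]
finger_gap: 0.0472
grip_force: 0.0
```

send_rows(commands=[0,0,-0.15,0,0,0,0,0,-0.3,0,0,0,0,0,-0.6,0,0,0,0,0,-0.9,0,0,0,0,0,-0.9,0,0,0,0,0,-0.9,0,0,0,0,0,-0.9,0,0,0,0,0,-0.9,0,0,0,0,0,-0.9,0,0,0,0,0,0,0,0,0])

```text
time: 20.42
tool_pos: [0.4664, -0.3054, 0.1688]
ee_rot: [1.887, 2.501, 0.0]
ft_force: [-0.2, -0.3, 0.8]
finger_gap: 0.0471
grip_force: 0.0
```

Run:
```python
from seg import *
cart("wrist","w7.png"); s=status.get_state(); print(s["ft_force"],s["time"])
P=np.load("wrist_b.npz")["P"]; Q=P.reshape(-1,3)
k=(abs(Q[:,0]-.465)<.12)&(abs(Q[:,1]+.307)<.13)&(Q[:,2]>.026)&(Q[:,2]<.05); X=Q[k]
print(len(X),cv2.minAreaRect(X[:,:2].astype(np.float32)),np.percentile(X[:,2],[50,95,99]))
for fn,n in(("s2","scene"),):
    p,d,i,f=grab(n); PP=pts(d,i,f,n)
    cv2.imwrite("pics/w8.png",np.hstack([np.load("wrist_b.npz")["p"],cv2.resize(p[120:280,200:400],None,fx=1.43,fy=2.4)])[:,:,::-1][:,:798])
```

```text
pin long_cartridge 0.61 [255. 188.]
  pin long_cartridge 0.5 [253. 179.]
wrist board 0.38 [238.  91.  34. 178.] [ 0.465  -0.3048] [0.0348 0.1764] 15.98 pca 104.78 ztop [0.019  0.0199 0.02  ]
[ 0.19201998 -0.30944267 -0.45267668] 20.7667
3124 ((0.46487167477607727, -0.3048119843006134), (0.027655746787786484, 0.14387649297714233), 15.55916690826416) [0.02960052 0.03458607 0.03530828]
```

View pics/w8.png

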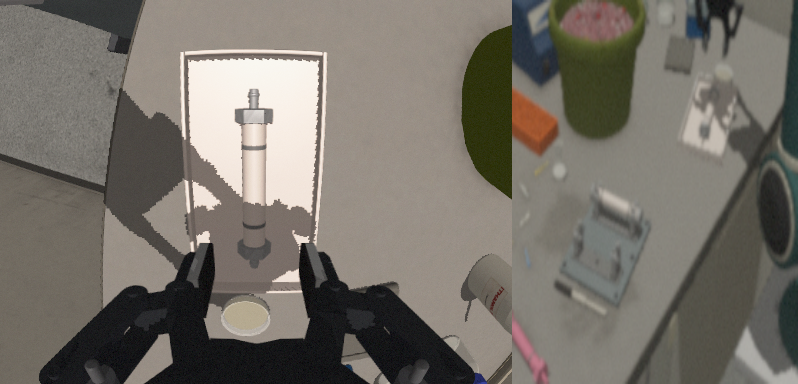

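The cartridge lies flat and centred in the tray at (253,185), with its cap tops at 34–35 mm as expected. The scene view shows the short one still clipped in, and the gripper is clear.

```bash
python3 -c "
from rig import arm
print(arm.hand_in())"
```

```text
the job is handed in; nothing more can be done
None
```

The long cartridge is out of its clip, eased out sideways over the springy jaws (world −y side), and lies flat in the white tray; the short cartridge is still clipped in and the job is handed in at about 21 s.

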